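# Set the pump cover's push rivets

### The job

The white cover is back on the grey dosing pump. Push the two teal rivet pins that still stand up down until they are flush, leave the red pin standing up, and do not disturb the amber bottle.

Things in the scene. Friction and masses are not known exactly. Their poses are not given: they have to be found in the camera images.
- teal_a_top (a point): First raised teal push-rivet pin: centre of the top of its flat round head, 18 mm across (white stem), in a black flange 30 mm across whose top is 93 mm above the work surface. Raised, the head's top is 103 to 106 mm high; pushed fully in it stops at 93.5 mm, level with the flange. It slides straight down only, resists with about 7 N and stays where it is left. z up.
- teal_b_top (a point): Second raised teal pin: centre of the top of its head; same sizes and behaviour. The rivets are at the four corners, 150 x 110 mm apart, of the white cover (top 90 mm high) of a fixed grey pump 240 x 190 mm; which corner holds which pin varies. The third teal pin, not listed, is already flush and needs nothing.
- red_top (a point): Raised red push-rivet pin at another corner of the cover, to be left up: centre of the top of its head, 103 to 106 mm above the work surface; same make and sizes as the teal ones, and it too goes down if pushed.
- amber_bottle: Amber glass bottle with a teal cap standing on the bench beside the pump, 72 mm across, 150 mm high, about 0.45 kg; origin at the centre of its underside, z up. A small glass beaker and a marker pen are on the pump's other side.
There are look-alikes about, which are no part of the job. There is more than one size of the amber_bottle; the job needs the largest.

How it is judged:
By the outcome, as a careful person would: the job done as asked, in the order asked, and still so for the second after the job is handed in, with the robot touching nothing.
It also fails if it takes over 32 s, if anything falls off the work surface, if the arm or the gripper's body presses on something with over 40 N, if the wrist force passes 120 N, or if a joint passes its speed limit or range.

### The arm

A 6-joint arm with a two-finger parallel gripper is mounted at the origin on the work surface. World frame = base frame: x ahead of the robot, y to its left, z up, the work surface at z = 0. Lengths are in m, angles in rad, forces in N, time in s.
With the tool pointing down it reaches from about 0.275 to 0.875 m from the base axis. Payload 12.5 kg.
Tool frame: the origin (TCP) lies at the very end of the fingers, on their centre line; the grasp point (between the pads) lies 19 mm behind it; x points along the fingers, y is the direction in which the jaws open and shut, and the axes are right-handed (so a half turn about x gives the same grasp; the last joint's range is limited). The gripper opens to 85 mm and grips with 20 to 120 N. Pads are 22 mm wide; open, the fingers measure 114 mm over their backs; the gripper's body (76 mm by 85 mm) begins 54 mm behind the grasp point. The pads swing forward as they close: fully open they stand 13 mm farther back than shut.
Start: joints at [-1.34, 0.351, 1.652, -0, 1.139, -0.085], TCP at [0.171, -0.523, 0.231] pointing down, gripper open.
Joint ranges: [-2.75, 2.75], [-0.79, 2.1], [0.01, 2.65], [-1.57, 4.71], [0.07, 3.14], [-2.87, 2.87]. Speed limits (rad/s): [2.22, 2.22, 2.79, 3.14, 3.14, 3.14].

### API

Orientations are given as a 3x3 rotation matrix whose columns are the frame's x, y, z axes.
In Python, from bench import manip gives the robot as it stands. Calls block until the motion is done:
- manip.move_ptp(position, orientation): joint-space move of the TCP to a pose.
- manip.move_l(position, attitude=None, max_speed=0.15): straight line of the TCP; attitude=None keeps the orientation; max_speed is the mean speed in m/s.
- manip.move_j(angles): joint-space move.
- manip.set_gripper(opening, effort=None): opening from 0.0 (shut) to 1.0 (fully open); effort is the grip in N (None keeps the last); returns when the fingers have stopped.
- manip.dwell(seconds).
- manip.inverse_kinematics(position, orientation): joint angles nearest the present ones, or None.
- manip.grab_frame(name): name is "side" or "top"; returns (picture, depth): 384x512x3 uint8, red, green, blue; 384x512 float32, m along the optical axis (not along the pixel's ray), 0 where there is no reading.
- manip.get_calibration(name): a dict with "camera_matrix" (3x3 intrinsics, pixels), "R" (3x3) and "t" (3): a world point X has camera coordinates R X + t. Camera axes: x right, y down, z forward; pixel columns grow to the right and rows downward; lengths in m; the calibration is good to about 2 mm. A picture is of the moment at which its call begins. get_calibration takes no time and is no camera call.
A pose or a line that the arm cannot do raises manip.Unreachable and nothing moves.
- manip.sign_off(): hands the job in, once; it reports no verdict.
Trained networks look in the newest picture that a camera, given by its name, has taken for a name from the list of things; names that differ only in an ending like _2 or _b are one class to them, and where a whole thing is asked for, a point or a joint stands for the part that bears it (a point fixed in the world has none). Each returns a list of dicts, best first, with "confidence" (0 to 1); they miss things now and then, are a little off and sometimes report something else, mostly with a low value. They report only what shows in the picture. A call takes as long as a camera call. They do not tell look-alikes from the thing itself.
- manip.look_for(camera, name): "at" ([x, y, z] in m, in world coordinates, good to about 4 mm: the middle of the surface that is visible of it).
Readings, each from a call of its own:
- manip.current_time(): time.
- manip.current_qpos(): joint angles.
- manip.current_joint_vel(): joint speeds.
- manip.current_joint_torque(): joint torques, N m.
- manip.current_ee_pos(): TCP position.
- manip.current_tcp_rot(): TCP orientation.
- manip.current_force(): force on the tool from outside, world axes, zero at the start.
- manip.current_ft_torque(): the same for the moment, N m.
- manip.current_grip_width(): opening from 0.0 (shut) to 1.0 (fully open).
Only numpy, scipy, OpenCV 4.12 (cv2) and the standard library are available. Lean on these libraries where they do the work, as an engineer would, in place of code of your own. Each camera call takes 0.05 s, during which the arm holds its last target. There are 200 camera calls.

## Working session

There is one attempt and no reset: what is moved stays moved. The work goes in short steps, each a Python script; the robot and the scene stay as the last script left them, time stands still between calls to the robot, and variables do not carry over. Pictures are saved under pics/ and viewed, about 8 in all and at most 12, crops included, and the job is handed in when it is done.

```bash
mkdir -p pics; python3 - <<'E'
from bench import manip
import cv2, numpy as np
for c in("top","side"):
    p,d=manip.grab_frame(c); cv2.imwrite(f"pics/{c}0.png",p[:,:,::-1]); np.savez(f"pics/{c}0.npz",p=p,d=d)
    K=manip.get_calibration(c); R=np.array(K["R"]);print(c,-R.T@K["t"])
    for n in("teal_a_top","red_top","amber_bottle"):
        for r in manip.look_for(c,n):
            X=np.array(r["at"]);u=np.array(K["camera_matrix"])@(R@X+K["t"]);print(n,X.round(3),round(r["confidence"],2),(u[:2]/u[2]).round())
print(manip.current_time())
E
```

```text
top [0.46088986 0.10850129 0.74224675]
amber_bottle [0.694 0.3   0.077] 0.97 [171. 124.]
amber_bottle [0.675 0.2   0.104] 0.82 [224. 139.]
side [ 0.52792259 -0.60229566  0.77212047]
teal_a_top [0.507 0.139 0.108] 0.62 [224. 187.]
teal_a_top [ 0.592 -0.03   0.106] 0.33 [269. 243.]
amber_bottle [0.682 0.183 0.089] 0.85 [299. 177.]
amber_bottle [0.594 0.258 0.067] 0.79 [259. 166.]
amber_bottle [0.697 0.303 0.091] 0.47 [298. 145.]
0.4
```

View pics/top0.png

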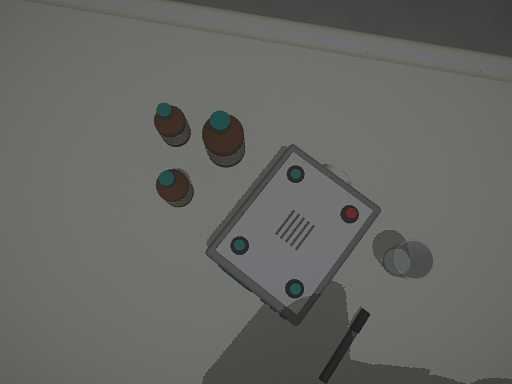

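View pics/side0.png

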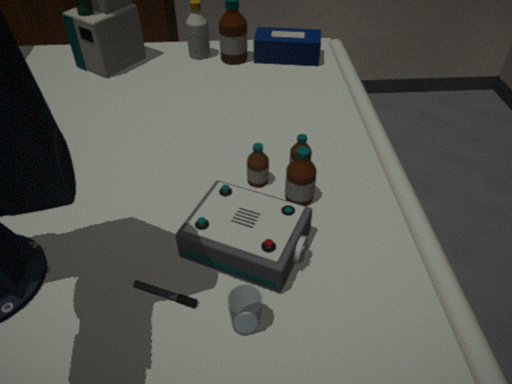

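Top view: the pump has teal pins at (295,174), (239,245) and (294,288), and red at (350,214). The large amber bottle is at (222,140), with small look-alikes at (171,124) and (174,187). Next I'll measure the pin heights and make a close crop.

```bash
cat > h.py <<'E'
from bench import manip
import cv2, numpy as np
from scipy import ndimage as ni
def pts(c,d):
    K=manip.get_calibration(c);v,u=np.indices(d.shape)
    P=np.stack([u,v,np.ones_like(u)],-1)@np.linalg.inv(K["camera_matrix"]).T*d[...,None]
    return (P-K["t"])@np.array(K["R"])
def pins(c,p,d,verbose=True):
    W=pts(c,d);q=p.astype(int);r,g,b=q[...,0],q[...,1],q[...,2]
    out=[]
    for n,m in(("teal",(g-r>25)&(b-r>15)),("red",(r-g>50)&(r-b>40))):
        m&=(W[...,2]>.088)&(W[...,2]<.115)&(d>0)
        L,k=ni.label(m)
        for i in range(1,k+1):
            s=L==i
            if s.sum()<25: continue
            vv,uu=np.nonzero(s);X=W[s]
            out.append((n,np.median(X,0)));
            print(c,n,(uu.mean().round(1),vv.mean().round(1)),s.sum(),np.median(X,0).round(4),"z10/90",np.percentile(X[:,2],[10,90]).round(4))
    return out
E
python3 - <<'E'
from h import *
ims=[]
for c,(u,v) in(("top",(295,231)),("side",(245,220))):
    f=np.load(f"pics/{c}0.npz");pins(c,f["p"],f["d"]);W=pts(c,f["d"])
    m=(f["p"].min(-1)>120)&(abs(W[...,2]-.09)<.012);print("cover z",np.median(W[m],0))
    a=90 if c=="top" else 70
    ims.append(cv2.resize(f["p"][v-a:v+a,u-a:u+a,::-1],(400,400),interpolation=cv2.INTER_CUBIC))
cv2.imwrite("pics/crop.png",cv2.convertScaleAbs(np.hstack(ims),alpha=1.5))
E
```

```text
top teal (np.float64(295.3), np.float64(173.3)) 77 [0.6421 0.0729 0.0935] z10/90 [0.0924 0.0947]
top teal (np.float64(238.9), np.float64(244.5)) 90 [0.5086 0.1417 0.1053] z10/90 [0.1038 0.1065]
top teal (np.float64(294.8), np.float64(288.5)) 100 [0.4582 0.0443 0.1045] z10/90 [0.1029 0.1058]
top red (np.float64(351.0), np.float64(212.6)) 79 [ 0.5918 -0.0249  0.1041] z10/90 [0.103  0.1055]
cover z [0.51460428 0.15648356 0.08869202]
side teal (np.float64(225.0), np.float64(186.8)) 33 [0.5101 0.1421 0.1054] z10/90 [0.1039 0.1066]
side teal (np.float64(287.8), np.float64(209.4)) 38 [0.6432 0.0717 0.0942] z10/90 [0.0928 0.0962]
side teal (np.float64(201.1), np.float64(219.9)) 43 [0.4592 0.044  0.1043] z10/90 [0.1031 0.1062]
side red (np.float64(268.4), np.float64(242.2)) 42 [ 0.5921 -0.0256  0.1046] z10/90 [0.1034 0.1061]
cover z [0.55462588 0.04824646 0.09057501]
```

View pics/crop.png

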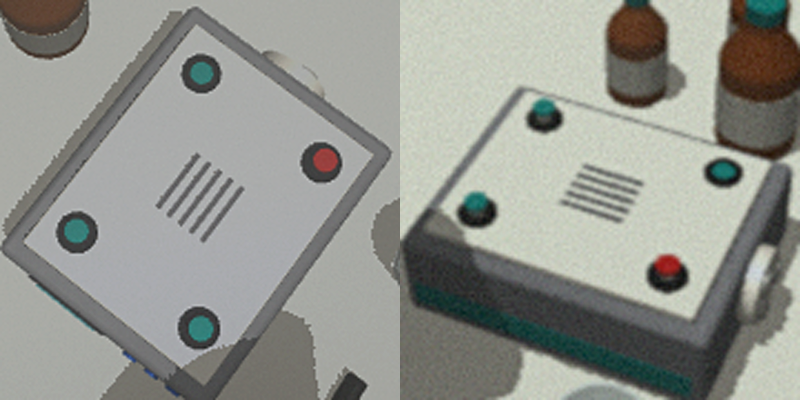

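The side crop shows stems under the teal pins at (225,187) and (201,220) and under red at (268,242). The pin at (288,209) is flush. The depth data agrees: 105.4, 104.4 and 104.3 mm against 93.8 mm. The targets are A (0.509, 0.142) and B (0.459, 0.044), 110 mm apart as specified. I'll press them with shut fingers, watching the force.

```bash
cat >> h.py <<'E'
def press(x,y,zt):
    a=np.arctan2(y,x);R=np.array([[0,-np.sin(a),np.cos(a)],[0,np.cos(a),np.sin(a)],[-1,0,0]])
    # keep the wrist in range: of the two equivalent yaws take the one nearer the present one
    if (np.array(manip.current_tcp_rot())[:,1]@R[:,1])<0: R[:,1:]*=-1
    manip.move_ptp([x,y,.15],R); 
    manip.move_l([x,y,zt+.004],max_speed=.1)
    f0=manip.current_force()[2]
    z=zt-.002;peak=0
    while z>.0895:
        manip.move_l([x,y,z],max_speed=.03);f=manip.current_force()[2]-f0
        print(round(z,4),manip.current_ee_pos().round(4) if hasattr(manip.current_ee_pos(),'round') else manip.current_ee_pos(),round(f,1))
        if z<.0955 and f>16 or f>30: break
        z-=.002 if z>.0965 else .0007
    manip.move_l([x,y,.15],max_speed=.12);print("t",manip.current_time())
E
python3 - <<'E'
from h import *
print(np.round(manip.current_tcp_rot(),2))
manip.set_gripper(0.0)
press(.4587,.0442,.1044)
E
```

```text
[[-0.    0.31 -0.95]
 [ 0.   -0.95 -0.31]
 [-1.   -0.   -0.  ]]
0.1024 [0.4589 0.0442 0.1026] 1.3
0.1004 [0.4589 0.0442 0.1005] 2.4
0.0984 [0.4588 0.0442 0.0985] 1.5
0.0964 [0.4588 0.0442 0.0964] 1.2
0.0957 [0.4588 0.0442 0.0958] 3.6
0.095 [0.4589 0.0442 0.0951] 5.0
0.0943 [0.4589 0.0442 0.0944] 5.1
0.0936 [0.4588 0.0442 0.0937] 4.8
0.0929 [0.4589 0.0442 0.0934] 12.0
0.0922 [0.4589 0.0442 0.0933] 23.3
t 7.25
```

B bottomed out at 93.3 mm with a clear rise in force. Now A.

```bash
python3 - <<'E'
from h import *
press(.5092,.1418,.1054)
manip.move_j([-1.34,0.351,1.652,0,1.139,-0.085])
ims=[]
for c,(u,v) in(("top",(270,215)),("side",(245,220))):
    p,d=manip.grab_frame(c);pins(c,p,d);a=130 if c=="top" else 100
    ims.append(cv2.resize(p[v-a:v+a,u-a:u+a,::-1],(400,400),interpolation=cv2.INTER_CUBIC))
cv2.imwrite("pics/after.png",cv2.convertScaleAbs(np.hstack(ims),alpha=1.5))
W0=np.load("pics/top0.npz");W1=manip.grab_frame("top")[1]
s=np.s_[100:210,145:250];print("bottle depth change px",(abs(W0["d"][s]-W1[s])>.015).sum(),manip.current_time())
E
```

```text
0.1034 [0.5094 0.1418 0.1036] 1.5
0.1014 [0.5094 0.1418 0.1016] 3.9
0.0994 [0.5094 0.1418 0.0996] 3.2
0.0974 [0.5094 0.1418 0.0975] 3.0
0.0954 [0.5094 0.1418 0.0954] 1.9
0.0947 [0.5094 0.1418 0.0949] 4.4
0.094 [0.5094 0.1418 0.0942] 4.2
0.0933 [0.5094 0.1418 0.0936] 6.2
0.0926 [0.5094 0.1418 0.0934] 13.7
0.0919 [0.5095 0.1418 0.0934] 23.1
t 11.5583
top teal (np.float64(295.2), np.float64(173.4)) 78 [0.642  0.0729 0.0936] z10/90 [0.0924 0.095 ]
top teal (np.float64(239.1), np.float64(245.0)) 88 [0.5087 0.142  0.0936] z10/90 [0.0926 0.0947]
top teal (np.float64(294.2), np.float64(288.3)) 93 [0.4583 0.0443 0.094 ] z10/90 [0.0926 0.0952]
top red (np.float64(350.9), np.float64(212.6)) 79 [ 0.5913 -0.0246  0.1044] z10/90 [0.1032 0.1055]
side teal (np.float64(225.2), np.float64(190.5)) 31 [0.5097 0.1418 0.0942] z10/90 [0.0924 0.0962]
side teal (np.float64(287.7), np.float64(209.4)) 37 [0.6426 0.0729 0.0941] z10/90 [0.0925 0.0953]
side teal (np.float64(201.5), np.float64(223.4)) 40 [0.4593 0.0442 0.0936] z10/90 [0.0927 0.095 ]
side red (np.float64(268.4), np.float64(242.2)) 40 [ 0.5919 -0.0251  0.1045] z10/90 [0.1032 0.1057]
bottle depth change px 82 14.3583
```

View pics/after.png

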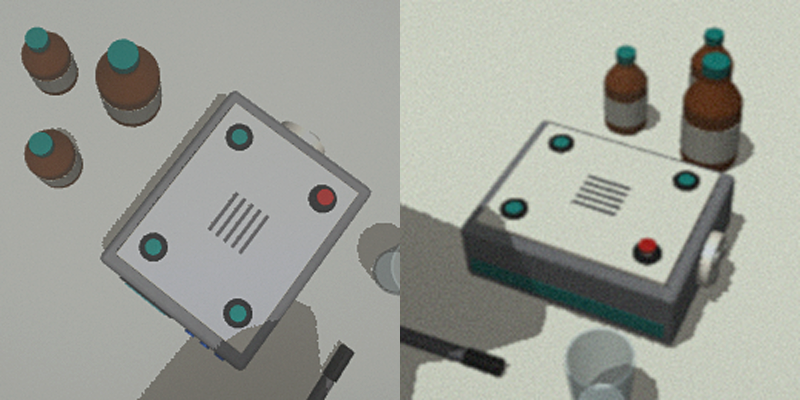

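The after crops show all three teal heads flush at (153,247), (238,313) and (239,136). Red is still up at (322,198), and the bottles stand where they were. Handing in.

```bash
python3 -c "
from bench import manip
print(manip.sign_off())"
```

```text
the job is handed in; nothing more can be done
None
```

I pushed both raised teal pins flush with the shut fingertips, moved the arm back to its start pose, and handed the job in. The arm's clock read about 14.4 s of the 32 s allowed.

- **Teal pins:** each stopped hard at about 93.4 mm with about 23 N on the tool. Both cameras then put all three teal heads at 93.6–94.2 mm.
- **Red pin:** it is still up at about 104.5 mm, the same as before.
- **Amber bottle:** it stands where it was in the pictures, and the arm stayed well clear of it. A before/after depth comparison around the bottles showed 82 changed pixels out of about 11,500. I took these as noise along the bottle outlines and did not look into them further.

No check failed. The force while the pins were sliding read 1–6 N, a little under the stated 7 N.

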